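# Tip two parts crates to find the stamped one and push it to the dispatch line

### The arm

A 7-joint arm with a two-finger parallel gripper is mounted at the origin on the work surface. World frame = base frame: x ahead of the robot, y to its left, z up, the work surface at z = 0. Lengths are in m, angles in rad, forces in N, time in s.
With the tool pointing down it reaches from about 0.425 to 0.95 m from the base axis. Payload 4.7 kg.
Tool frame: the origin (TCP) lies midway between the tips of the shut fingers; the grasp point (between the pads) lies 19 mm behind it; z points along the fingers, y is the direction in which the jaws open and shut (so a half turn about z gives the same grasp; the last joint's range is limited). The gripper opens to 85 mm and grips with 20 to 120 N. Pads are 22 mm wide; open, the fingers measure 114 mm over their backs; the gripper's body (76 mm by 85 mm) begins 54 mm behind the grasp point. The pads swing forward as they close: fully open they stand 13 mm farther back than shut.
Start: joints at [-0.029, 0.469, -0.049, 1.532, 0.024, 1.141, -0.082], TCP at [0.675, 0, 0.231] pointing down, gripper open.
Joint ranges: [-2.59, 2.59], [-0.33, 1.99], [-1.39, 1.29], [0.1, 2.45], [-1.04, 4.18], [0.21, 1.99], [-2.66, 2.66]. Speed limits (rad/s): [2.57, 2.57, 3.14, 3.14, 3.14, 3.14, 3.14].

### API

Orientations are given as a unit quaternion [x, y, z, w].
In Python, from station import manip gives the robot as it stands.
- The arm moves only by the tool send_rows, never from a script. Its argument "motion" is a list of rows, each a list of 7 numbers: the shift along the tool's x, y, z in cm, then the turn, a rotation vector about the tool's x, y, z in rad, then the opening in per cent of the stroke, from 0 (shut) to 100 (fully open). In form: [[tx, ty, tz, rx, ry, rz, grip], ...]. A call has 1 to 20 rows; each row shifts and turns the commanded pose from where the row before left it, along the tool's axes as they then stand; what a row does not reach is not made up. A row lasts 1/8 s, in which the tool goes at most 62.5 mm and 10.7 degrees, less where a joint would pass 70% of its speed; a pose out of reach is approached as far as the arm can. A call with a gripper value outside its range is refused whole. The fingers move at their own pace and stop on an object; "grip_force" is the grip in N (left out, the last holds). Time passes only in rows, so rows that do not move let the fingers close. It gives the time, the measured TCP pose, the force and the opening at its end, in the units of the state.
- manip.get_obs(): the state, without advancing time (a new reading comes with each control period).
- manip.read_camera(name): name is "scene" or "side" or "wrist"; returns a dict with "color" (420x560x3 uint8, red, green, blue), "range_z" (420x560 float32, m along the optical axis (not along the pixel's ray), 0 where there is no reading), "fx", "fy", "cx", "cy" (pixels), "R" (3x3) and "t" (3): a world point X has camera coordinates R X + t; the wrist camera has in their place "T_tool_cam" (4x4, takes a point from camera to tool coordinates, whose origin is the TCP and whose axes are the flange's). Camera axes: x right, y down, z forward; pixel columns grow to the right and rows downward; lengths in m; the calibration is good to about 2 mm. A picture is of the moment at which its call begins: read the wrist's pose just before it.
- manip.close_job(): hands the job in, once; it reports no verdict.
Trained networks look in the newest picture that a camera, given by its name, has taken for a name from the list of things; names that differ only in an ending like _2 or _b are one class to them, and where a whole thing is asked for, a point or a joint stands for the part that bears it (a point fixed in the world has none). Each returns a list of dicts, best first, with "conf" (0 to 1); they miss things now and then, are a little off and sometimes report something else, mostly with a low value. They report only what shows in the picture. A call takes as long as a camera call. They do not tell look-alikes from the thing itself.
- manip.boxes_of(camera, label): "xyz" ([x, y, z] in m, in world coordinates, good to about 4 mm: the middle of the surface that is visible of it).
- manip.masks_of(camera, label): "mask" (420x560 bool, what is visible of it).
The state is a dict: "time_s": time; "joint_positions": joint angles; "joint_vel": joint speeds; "joint_efforts": joint torques, N m; "position": TCP position; "eef_rot": TCP orientation; "force": force on the tool from outside, world axes, zero at the start; "wrist_torque": the same for the moment, N m; "grip_width": finger opening in m.
Only numpy, scipy, OpenCV 4.12 (cv2) and the standard library are available. Lean on these libraries where they do the work, as an engineer would, in place of code of your own. Each camera call takes 0.05 s, during which the arm holds its last target.

### The job

One of the two blue parts crates has an orange stamp on its underside: tip both crates over towards the robot, one after the other, so that each lies on its side with its underside facing the yellow dispatch line. Then push the stamped one along the mat, underside first, until it lies across the line (its stamped end over it, its lid end still on the robot's side), and leave the other lying before the line. Only push: lift neither crate, and leave the screwdriver, the oil bottle and the socket alone.

Things in the scene. Friction and masses are not known exactly. Their poses are not given: they have to be found in the camera images.
- crate_stamped: closed blue parts crate, 0.3 to 0.65 kg, weight central: 66 mm deep (x), 110 wide (y), 110 high (z). Origin: centre of its underside; z points to the lid. Starts upright on the mat before the line, x pointing away from the robot, up to 12 degrees askew to the mat. This one has a round orange stamp, 50 mm across with a white middle, on its black underside; else just like the other.
- crate_plain: closed blue parts crate, 0.3 to 0.65 kg, weight central: 66 mm deep (x), 110 wide (y), 110 high (z). Origin: centre of its underside; z points to the lid. Starts upright on the mat before the line, x pointing away from the robot, up to 12 degrees askew to the mat. This one has a bare black underside. Pushed near the top, either crate pivots on its bottom edge without slipping and falls over by itself beyond 31 degrees.
- crate_stamped_lid (a point): centre of the lid of the stamped crate, 110 mm along the crate's z from its origin.
- line (a point): middle of the painted yellow dispatch line, 25 mm wide, 620 mm long, on a fixed 3 mm thick black rubber mat; point on its centre line, on the mat's top. x: across the line, away from the robot; y: along it; z: up. The mat reaches 275 mm from the line towards the robot, 145 mm beyond it. Lying crates slide when pushed low.
- screwdriver: bystander: screwdriver with a blue handle, 200 mm long, lying on the mat right of the crates.
- oil_bottle: bystander: red bottle, 50 mm across and 130 mm high, standing on the mat left of the crates; origin at the centre of its underside.
- socket: bystander: steel socket, a 32 mm wide, 45 mm high tube standing on the mat left of the crates; origin at the centre of its underside.
Not all that is in view belongs to the job. Leave any green or pink look-alike of the crate_stamped alone.

How it is judged:
By the outcome, as a careful person would: the job done as asked, in the order asked, and still so for the second after the job is handed in, with the robot touching nothing.
It also fails if it takes over 64 s, if anything falls off the work surface, if the arm or the gripper's body presses on something with over 40 N, if the wrist force passes 120 N, or if a joint passes its speed limit or range.

## Working session

There is one attempt and no reset: what is moved stays moved. The work goes in short steps, Python scripts to look and compute and a tool call to move; the robot and the scene stay as the last step left them, time stands still between calls to the robot, and variables do not carry over. Pictures are saved under pics/ and viewed, and the job is handed in when it is done.

Besides the shell and the picture viewer there is one more tool, called after "Emit:" as name(argument=value, ...) on one line, values as JSON. send_rows: Moves the arm, as the interface text tells. Its arguments: {"type":"object","properties":{"motion":{"type":"array"},"grip_force":{"type":"number"}},"required":["motion"]}

```bash
ls; mkdir -p pics; python3 - <<'E'
from station import manip
import cv2
o=manip.get_obs();print({k:(v if not hasattr(v,'round') else v) for k,v in o.items()})
for c in ['scene','side']:
    p=manip.read_camera(c);cv2.imwrite(f'pics/{c}0.png',p['color'][:,:,::-1]);print(c,p['R'],p['t'],p['fx'],p['cx'],p['cy'])
    for l in ['crate_stamped','crate_plain','screwdriver','oil_bottle','socket','line']:
        try:
            for b in manip.boxes_of(c,l): print(l,b)
        except Exception as e: print(l,e)
E
```

```text
pics
{'time_s': 0.0, 'joint_positions': array([-0.02889478,  0.46948177, -0.04863403,  1.53371612,  0.02411098,
        1.1410109 , -0.08228795]), 'joint_vel': array([-0.00035699,  0.00053926,  0.00111816, -0.00043658,  0.00026175,
       -0.00098341, -0.0006865 ]), 'joint_efforts': array([ 1.18357209e-03, -5.10321057e+01, -4.63755790e-02, -2.37716943e+01,
        1.05899444e-02,  7.35067850e-03,  1.56414734e-05]), 'position': array([6.74398997e-01, 2.67274725e-05, 2.30224972e-01]), 'eef_rot': array([ 7.07078696e-01,  7.07134137e-01, -7.41363304e-04, -6.93159584e-04]), 'force': array([ 1.10558255, -0.62462984,  0.37646991]), 'wrist_torque': array([ 0.02662502, -0.02747096, -0.01276255]), 'grip_width': 0.08528213922224682}
scene [[-0.69818634  0.71581202 -0.0122061 ]
 [ 0.4190674   0.39480634 -0.81762489]
 [-0.58044668 -0.57596971 -0.57562188]] [ 0.33268347 -0.1392016   1.61762865] 427.2430050559112 277.2192215838803 207.382723559931
crate_stamped {'xyz': [0.3133, 0.2349, 0.0783], 'conf': 0.91}
crate_stamped {'xyz': [0.6411, 0.1731, 0.0848], 'conf': 0.82}
crate_stamped {'xyz': [0.5296
[... 487 characters left out ...]
0.09477598  0.57923594 -0.80963154]
 [ 0.10731297 -0.80260863 -0.58677365]] [0.48371657 0.08848646 1.24820251] 471.50377185192843 275.71263637540966 204.7756345881083
crate_stamped {'xyz': [0.4831, 0.4845, 0.1047], 'conf': 0.78}
crate_stamped {'xyz': [0.6046, 0.2052, 0.1016], 'conf': 0.74}
crate_stamped {'xyz': [0.2916, 0.2412, 0.0852], 'conf': 0.74}
crate_stamped {'xyz': [0.2486, 0.4023, 0.087], 'conf': 0.68}
crate_plain {'xyz': [0.6262, -0.01, 0.0996], 'conf': 0.74}
screwdriver {'xyz': [0.5237, -0.2301, 0.0213], 'conf': 0.72}
oil_bottle {'xyz': [0.5019, 0.3162, 0.0721], 'conf': 0.78}
socket {'xyz': [0.5835, 0.2908, 0.0379], 'conf': 0.77}
line {'xyz': [0.6245, 0.1507, 0.0005], 'conf': 0.63}
```

View pics/scene0.png

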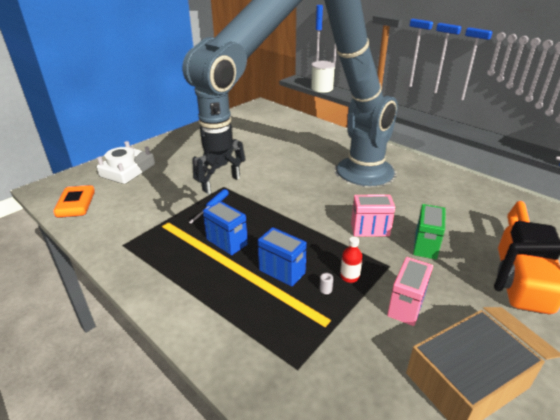

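View pics/side0.png

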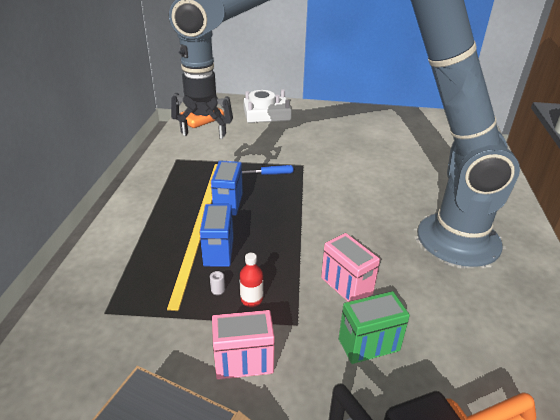

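Candidates: the blue crates at scene (225,228) and (283,255). The look-alikes are pink at (373,215) and (411,290), and green at (430,232). The two blue ones on the mat are the job; now I'll measure them.

```bash
cat > h.py <<'E'
from station import manip
import numpy as np, cv2
def cloud(p):
    z=p['range_z'];v,u=np.mgrid[:420,:560]
    c=np.stack([(u-p['cx'])/p['fx']*z,(v-p['cy'])/p['fy']*z,z],-1)
    return (c-p['t'])@p['R']
def proj(p,X):
    c=np.asarray(X)@p['R'].T+p['t'];return c[...,0]/c[...,2]*p['fx']+p['cx'],c[...,1]/c[...,2]*p['fy']+p['cy']
E
python3 - <<'E'
from h import *
for c in ['scene','side']:
    p=manip.read_camera(c);W=cloud(p);im=p['color'];cv2.imwrite(f'pics/{c}_crop.png',cv2.resize(im[150:330,120:400] if c=='scene' else im[140:340,90:330],None,fx=2.8,fy=2.8)[:,:,::-1])
    hsv=cv2.cvtColor(im,cv2.COLOR_RGB2HSV)
    ok=p['range_z']>0
    reg=ok&(W[...,0]>.4)&(W[...,0]<.9)&(abs(W[...,1])<.45)
    yel=reg&(abs(hsv[...,0].astype(int)-25)<6)&(hsv[...,1]>150)&(hsv[...,2]>120)&(W[...,2]<.02)
    P=W[yel];m=P.mean(0);d=np.linalg.svd(P[:,:2]-m[:2],full_matrices=False)[2][0]
    t=(P[:,:2]-m[:2])@d;print(c,'line',m,'dir',d,t.min(),t.max(), 'mid',m[:2]+d*(t.min()+t.max())/2,yel.sum())
    black=reg&(im.max(-1)<40)&(abs(W[...,2])<.02);print(' mat',cv2.minAreaRect(W[black][:,:2].astype(np.float32)))
    for b in [q for q in manip.masks_of(c,'crate_stamped')+manip.masks_of(c,'crate_plain')]:
        q=W[b['mask']&ok]
        mm=np.median(q,0)
        if not(.52<mm[0]<.8 and -.2<mm[1]<.26):continue
        top=q[(q[:,2]>.1)&(q[:,2]<.125)]
        r=cv2.minAreaRect(top[:,:2].astype(np.float32))
        print(' crate',mm,'ztop',np.median(top[:,2]),'rect',r,len(top),np.percentile(top,[2,98],axis=0).round(4).tolist())
    for l in ['screwdriver','oil_bottle','socket']:
      for b in manip.masks_of(c,l)[:1]:
        q=W[b['mask']&ok];print(' ',l,np.percentile(q,[3,50,97],axis=0).round(3).tolist())
E
```

```text
scene line [0.68794598 0.08593802 0.00335848] dir [-0.07734079  0.99700471] -0.35705477403389985 0.27137644484148893 mid [0.6912592  0.04322718] 1746
 mat ((0.6266248226165771, 0.04327678680419922), (0.41229909658432007, 0.655360221862793), 4.221438884735107)
 crate [0.63811337 0.16928547 0.08391703] ztop 0.11269545843466319 rect ((0.6145152449607849, 0.15274295210838318), (0.0689169242978096, 0.1114702895283699), 8.428719520568848) 827 [[0.5818, 0.1018, 0.1015], [0.6516, 0.2088, 0.1156]]
 crate [ 0.65731296 -0.02893017  0.08220663] ztop 0.11272473474218664 rect ((0.6373869776725769, -0.05292010307312012), (0.06853088736534119, 0.11366674304008484), 1.359923005104065) 645 [[0.6052, -0.1047, 0.1012], [0.6705, 0.0016, 0.1161]]
 crate [0.69936669 0.14089778 0.00297056] ztop 0.11140642503751294 rect ((0.642013669013977, 0.10206197202205658), (0.023210464045405388, 0.0), -168.41505432128906) 2 [[0.6311, 0.0998, 0.111], [0.6529, 0.1043, 0.1118]]
  screwdriver [[0.479, -0.279, 0.002], [0.518, -0.234, 0.025], [0.616, -0.109, 0.112]]
  oil_bottle [[0.488, 0.277, 0.003], [0.516, 0.306, 0.069],
[... 382 characters left out ...]
19346  0.09541005] ztop 0.11264220444373116 rect ((0.613081157207489, 0.15367954969406128), (0.0663435161113739, 0.11359187960624695), 8.400256156921387) 876 [[0.5765, 0.1037, 0.1021], [0.6458, 0.2099, 0.1156]]
 crate [ 0.62620619 -0.0103328   0.09907165] ztop 0.11237564360797764 rect ((0.6348105669021606, -0.05090378224849701), (0.0652271956205368, 0.11317173391580582), 3.454035997390747) 596 [[0.6023, -0.103, 0.1017], [0.6651, 0.0031, 0.1157]]
  screwdriver [[0.475, -0.251, 0.006], [0.522, -0.231, 0.021], [0.592, -0.213, 0.029]]
  oil_bottle [[0.601, -0.103, 0.012], [0.626, -0.011, 0.096], [0.666, 0.003, 0.115]]
  socket [[0.568, 0.269, 0.003], [0.582, 0.292, 0.035], [0.601, 0.299, 0.049]]
```

Emit:
send_rows(motion=[[2.7, 0.2, 0, 0, 0, 0, 50], [2.7, 0.2, 0, 0, 0, 0, 50], [2.7, 0.2, 0, 0, 0, 0, 50], [2.7, 0.2, 0, 0, 0, 0, 50], [2.7, 0.2, 0, 0, 0, 0, 50], [2.9, 0.3, 0, 0, 0, 0, 50], [0, 0, 0, 0, 0, 0.142, 50], [0, 0, 0, 0, 0, 0.142, 50], [0, 0, 0, 0, 0, 0.142, 50], [0, 0, 0, 0, 0, 0.142, 50], [0, 0, 0, 0, 0, 0.142, 50], [0, 0, 0, 0, 0, 0.142, 50], [0, 0, 0, 0, 0, 0.142, 50], [0, 0, 0, 0, 0, 0.142, 50], [0, 0, 0, 0, 0, 0.142, 50], [0, 0, 0, 0, 0, 0.142, 50], [0, 0, 0, 0, 0, 0, 50]])

```text
time_s: 3.42
position: [0.688, 0.1642, 0.2313]
eef_rot: [0.997, 0.076, 0.0, 0.0]
force: [0.8, -0.0, 0.1]
grip_width: 0.0429
```

```bash
python3 - <<'E'
from h import *
from scipy.spatial.transform import Rotation as R
o=manip.get_obs();print(o['position'],R.from_quat(o['eef_rot']).as_matrix().round(3).tolist(),o['joint_positions'].round(2),o['force'],o['grip_width'])
for c in ['side','scene']: cv2.imwrite(f'pics/{c}1.png',manip.read_camera(c)['color'][:,:,::-1])
p=manip.read_camera('wrist');cv2.imwrite('pics/w1.png',p['color'][:,:,::-1])
E
```

```text
[0.68796524 0.16422742 0.23128356] [[0.988, 0.152, 0.0], [0.152, -0.988, -0.0], [-0.0, 0.0, -1.0]] [-0.45  0.53  0.24  1.46 -0.13  1.17 -1.61] [ 0.77553798 -0.02072791  0.11873272] 0.042880172320029726
```

View pics/side_crop.png

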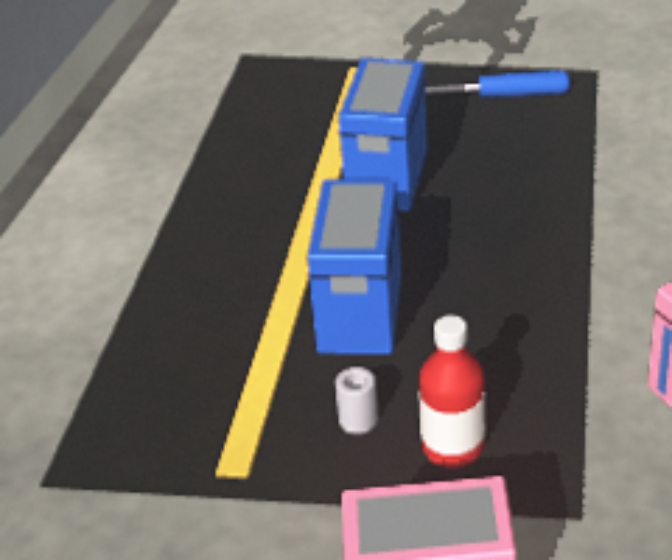

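View pics/side1.png

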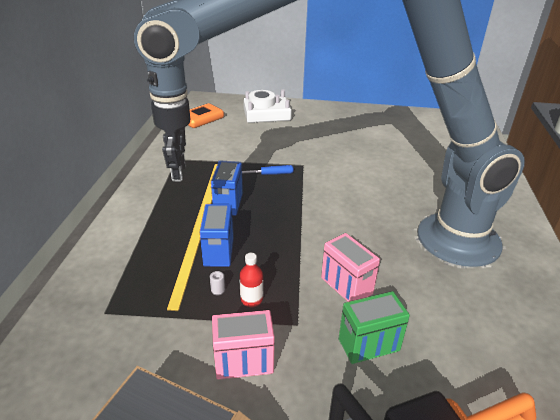

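The crop confirms both blue crates with grey lids on the mat. The gripper hangs behind the left one, at side (178,175). Next: descend and start tipping.

Emit:
send_rows(motion=[[0, 0, 2.4, 0, 0, 0, 50], [0, 0, 2.4, 0, 0, 0, 50], [0, 0, 2.4, 0, 0, 0, 50], [0, 0, 2.4, 0, 0, 0, 50], [0, 0, 2.4, 0, 0, 0, 50], [0, 0, 2.0, 0, 0, 0, 50], [0, 0, 0, 0, 0, 0, 50], [-0.8, 0, 0, 0, 0, 0, 50], [-0.8, 0, 0, 0, 0, 0, 50], [-0.8, 0, 0, 0, 0, 0, 50], [-0.6, 0, 0, 0, 0, 0, 50], [-0.6, 0, 0, 0, 0, 0, 50], [-0.6, 0, 0, 0, 0, 0, 50]])

```text
time_s: 5.2
position: [0.6474, 0.158, 0.0922]
eef_rot: [0.997, 0.075, 0.002, -0.0]
force: [2.3, -0.7, 2.0]
grip_width: 0.0426
```

```bash
python3 - <<'E'
from h import *
print(manip.get_obs()['force'])
p=manip.read_camera('side');cv2.imwrite('pics/side2.png',p['color'][:,:,::-1])
E
```

```text
[ 2.29347595 -0.71673468  1.99136372]
```

View pics/side2.png

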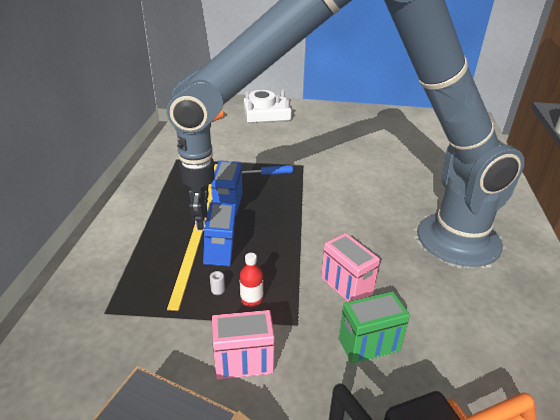

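The left crate (side (221,230)) has started to lean towards the robot. Continue.

Emit:
send_rows(motion=[[-0.6, 0, 0, 0, 0, 0, 50], [-0.6, 0, 0, 0, 0, 0, 50], [-0.6, 0, 0, 0, 0, 0, 50], [-0.6, 0, 0, 0, 0, 0, 50], [-0.5, 0, 0, 0, 0, 0, 50], [-0.5, 0, 0, 0, 0, 0, 50], [-0.4, 0, 0, 0, 0, 0, 50], [-0.4, 0, 0, 0, 0, 0, 50], [0, 0, 0, 0, 0, 0, 50], [0, 0, 0, 0, 0, 0, 50]])

```text
time_s: 6.5
position: [0.6051, 0.1515, 0.0914]
eef_rot: [0.997, 0.075, 0.0, -0.0]
force: [-1.2, 0.4, 0.4]
grip_width: 0.0428
```

```bash
python3 - <<'E'
from h import *
print(manip.get_obs()['force'])
p=manip.read_camera('side');cv2.imwrite('pics/side3.png',p['color'][:,:,::-1])
E
```

```text
[-1.2195872   0.42178507  0.37785188]
```

View pics/side3.png

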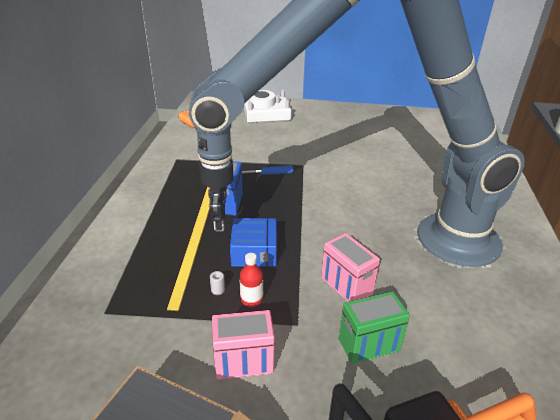

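Left crate lies (side (254,243)). On to the right crate.

Emit:
send_rows(motion=[[0, 0, -4, 0, 0, 0, 50], [0, 0, -4, 0, 0, 0, 50], [0, 0, -4, 0, 0, 0.11, 50], [3.3, 2.6, 0, 0, 0, 0, 50], [3.3, 2.6, 0, 0, 0, 0, 50], [3.3, 2.6, 0, 0, 0, 0, 50], [0, 2.6, 0, 0, 0, 0, 50], [0, 2.6, 0, 0, 0, 0, 50], [0, 2.6, 0, 0, 0, 0, 50], [0, 2.6, 0, 0, 0, 0, 50], [0, 2.3, 0, 0, 0, 0, 50], [0, 0, 0, 0, 0, 0, 50]])

```text
time_s: 8.05
position: [0.7121, -0.0524, 0.2114]
eef_rot: [1.0, 0.018, 0.0, 0.001]
force: [0.1, 0.4, 0.2]
grip_width: 0.0426
```

```bash
python3 - <<'E'
from h import *
from scipy.spatial.transform import Rotation as R
o=manip.get_obs();print(o['position'],R.from_quat(o['eef_rot']).as_matrix().round(3).tolist())
p=manip.read_camera('scene');cv2.imwrite('pics/scene4.png',p['color'][:,:,::-1])
p=manip.read_camera('side');cv2.imwrite('pics/side4.png',p['color'][:,:,::-1])
W=cloud(p)
s=(W[...,2]>.108)&(W[...,2]<.12)&(W[...,0]>.57)&(W[...,0]<.70)&(W[...,1]>-.13)&(W[...,1]<.03)
print(cv2.minAreaRect(W[s][:,:2].astype(np.float32)),s.sum())
E
```

```text
[ 0.71209816 -0.05243125  0.21141674] [[0.999, 0.037, 0.0], [0.037, -0.999, -0.001], [0.0, 0.001, -1.0]]
((0.6359338164329529, -0.05238144099712372), (0.06584718823432922, 0.11418747156858444), 2.185570478439331) 531
```

View pics/scene4.png

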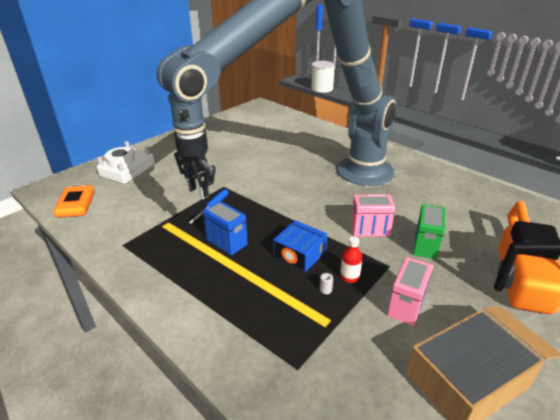

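View pics/side4.png

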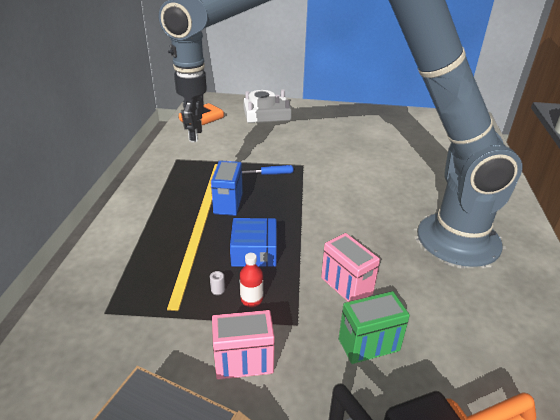

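The stamp shows at scene (289,256), so the left crate is the stamped one. Now tip the right one.

Emit:
send_rows(motion=[[0, 0, 3, 0, 0, 0, 50], [0, 0, 3, 0, 0, 0, 50], [0, 0, 3, 0, 0, 0, 50], [0, 0, 3, 0, 0, 0, 50], [0, 0, 0, 0, 0, 0, 50], [-0.9, 0, 0, 0, 0, 0, 50], [-0.9, 0, 0, 0, 0, 0, 50], [-0.9, 0, 0, 0, 0, 0, 50], [-0.6, 0, 0, 0, 0, 0, 50], [-0.6, 0, 0, 0, 0, 0, 50], [-0.6, 0, 0, 0, 0, 0, 50], [-0.6, 0, 0, 0, 0, 0, 50], [-0.6, 0, 0, 0, 0, 0, 50], [-0.6, 0, 0, 0, 0, 0, 50], [-0.6, 0, 0, 0, 0, 0, 50], [-0.5, 0, 0, 0, 0, 0, 50], [-0.5, 0, 0, 0, 0, 0, 50], [-0.4, 0, 0, 0, 0, 0, 50], [-0.4, 0, 0, 0, 0, 0, 50], [0, 0, 0, 0, 0, 0, 50]])

```text
time_s: 10.65
position: [0.625, -0.053, 0.0913]
eef_rot: [1.0, 0.02, -0.0, -0.0]
force: [-0.0, 0.8, 0.6]
grip_width: 0.0426
```

Emit:
send_rows(motion=[[0, 0, 0, 0, 0, 0, 50], [0, 0, -5, 0, 0, 0, 50], [0, 0, -5, 0, 0, 0, 50], [0, 0, -2, 0, 0, 0, 50]])

```text
time_s: 11.15
position: [0.6271, -0.0533, 0.215]
eef_rot: [1.0, 0.02, 0.003, 0.0]
force: [0.7, 0.6, -0.6]
grip_width: 0.0427
```

```bash
cat > m.py <<'E'
from h import *
import sys
n=sys.argv[1]
o=manip.get_obs();print(o['position'],o['force'])
for c in ['scene','side']:
    p=manip.read_camera(c);cv2.imwrite(f'pics/{c}{n}.png',p['color'][:,:,::-1])
    W=cloud(p);im=p['color'].astype(int)
    blue=(im[...,2]>im[...,0]+50)&(im[...,2]>im[...,1]+30)
    for nm,(a,b) in {'L':(.06,.26),'R':(-.16,.04)}.items():
        s=blue&(W[...,2]>.06)&(W[...,2]<.08)&(W[...,0]>.4)&(W[...,0]<.82)&(W[...,1]>a)&(W[...,1]<b)
        if s.sum()>20:
            q=W[s];print(c,nm,cv2.minAreaRect(q[:,:2].astype(np.float32)),s.sum(),np.percentile(q,[1,99],axis=0).round(3).tolist())
E
python3 m.py 5
```

```text
[ 0.62706354 -0.05325858  0.21496613] [ 0.69989262  0.62415824 -0.63172687]
scene L ((0.5263378620147705, 0.13937020301818848), (0.11365414410829544, 0.11236643046140671), 8.720307350158691) 1047 [[0.469, 0.084, 0.062], [0.584, 0.199, 0.072]]
scene R ((0.5461235642433167, -0.05924209952354431), (0.11553297191858292, 0.1157330572605133), 2.385284185409546) 851 [[0.493, -0.111, 0.061], [0.603, -0.002, 0.072]]
side L ((0.5256589651107788, 0.14150533080101013), (0.10808531194925308, 0.11446667462587357), 8.272931098937988) 1349 [[0.468, 0.085, 0.061], [0.58, 0.199, 0.072]]
side R ((0.5466049313545227, -0.058093324303627014), (0.11005774885416031, 0.11863824725151062), 2.7434442043304443) 933 [[0.492, -0.111, 0.061], [0.6, -0.0, 0.072]]
```

View pics/scene5.png

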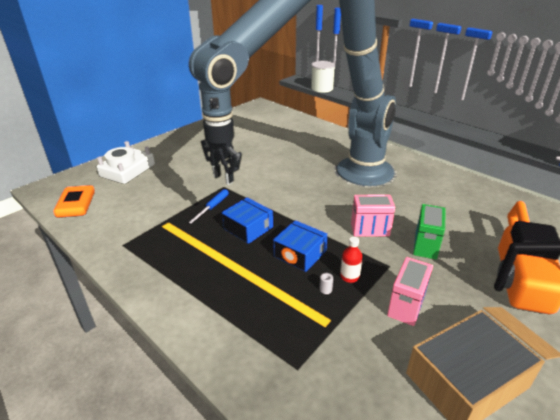

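View pics/side5.png

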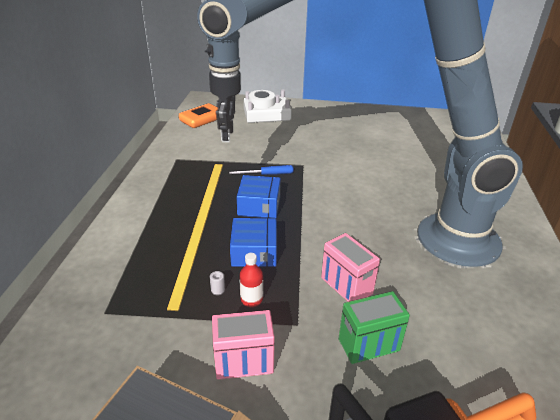

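Both lie with undersides towards the line: R bare (248,220), L stamped (301,244) in the scene view. Go behind the stamped crate's lid.

Emit:
send_rows(motion=[[0, 0, 0, 0, 0, -0.108, 50], [-2, -2.6, 0, 0, 0, 0, 50], [-2, -2.6, 0, 0, 0, 0, 50], [-2, -2.6, 0, 0, 0, 0, 50], [-2, -2.6, 0, 0, 0, 0, 50], [-2, -2.6, 0, 0, 0, 0, 50], [-2, -2.6, 0, 0, 0, 0, 50], [-2, -2.6, 0, 0, 0, 0, 50], [-2.2, -2.4, 0, 0, 0, 0, 50], [0, 0, 0, 0, 0, 0, 50], [0, 0, 0, 0, 0, 0, 50]])

```text
time_s: 12.62
position: [0.4347, 0.1263, 0.2107]
eef_rot: [0.997, 0.074, -0.0, 0.0]
force: [0.8, 0.1, -0.2]
grip_width: 0.0425
```

```bash
python3 - <<'E'
from h import *
from scipy.spatial.transform import Rotation as R
o=manip.get_obs();print(o['position'],R.from_quat(o['eef_rot']).as_matrix().round(3).tolist(),o['joint_positions'].round(2))
cv2.imwrite('pics/side6.png',manip.read_camera('side')['color'][:,:,::-1])
E
```

```text
[0.43470754 0.1262527  0.21070137] [[0.989, 0.148, -0.001], [0.148, -0.989, -0.001], [-0.001, 0.001, -1.0]] [-0.54  0.12  0.18  2.07 -0.03  0.95 -1.77]
```

View pics/side6.png

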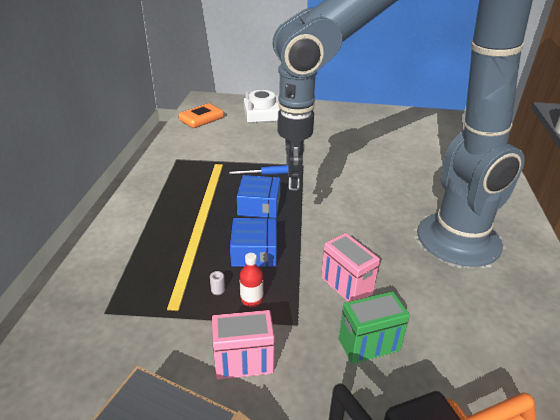

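Emit:
send_rows(motion=[[0, 0, 2.5, 0, 0, 0, 50], [0, 0, 2.5, 0, 0, 0, 50], [0, 0, 2.5, 0, 0, 0, 50], [0, 0, 2.5, 0, 0, 0, 50], [0, 0, 2.5, 0, 0, 0, 50], [0, 0, 2.5, 0, 0, 0, 50], [0, 0, 1.6, 0, 0, 0, 50], [0, 0, 1.6, 0, 0, 0, 50], [0, 0, 0, 0, 0, 0, 50], [0.7, 0, 0, 0, 0, 0, 50], [0.7, 0, 0, 0, 0, 0, 50], [0.6, 0, 0, 0, 0, 0, 50], [0.6, 0, 0, 0, 0, 0, 50], [0.6, 0, 0, 0, 0, 0, 50], [0.6, 0, 0, 0, 0, 0, 50], [0.6, 0, 0, 0, 0, 0, 50], [0.6, 0, 0, 0, 0, 0, 50]])

```text
time_s: 14.8
position: [0.4847, 0.1343, 0.0292]
eef_rot: [0.997, 0.074, 0.0, -0.0]
force: [-1.1, -1.3, 0.2]
grip_width: 0.0425
```

```bash
python3 m.py 7
```

```text
[0.48465574 0.13430475 0.0291867 ] [-1.11471087 -1.3212499   0.16761019]
scene L ((0.547452986240387, 0.14426162838935852), (0.1195051446557045, 0.11259397119283676), 8.11953353881836) 1106 [[0.493, 0.088, 0.062], [0.609, 0.203, 0.072]]
scene R ((0.5478759407997131, -0.05699709802865982), (0.11541640013456345, 0.11210593581199646), 1.437541127204895) 845 [[0.493, -0.111, 0.061], [0.603, -0.001, 0.072]]
side L ((0.5515573620796204, 0.14498630166053772), (0.10815153270959854, 0.11347239464521408), 8.480902671813965) 1324 [[0.494, 0.09, 0.061], [0.607, 0.204, 0.072]]
side R ((0.5827456116676331, -0.05442526191473007), (0.04671275615692139, 0.11596351116895676), 8.020466804504395) 361 [[0.553, -0.108, 0.06], [0.601, 0.001, 0.072]]
```

View pics/side7.png

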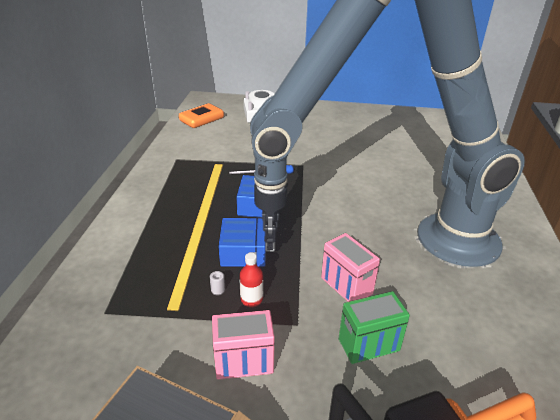

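The crate slides straight with the push (centre 25 mm further). About 120 mm to go, turning slightly to square it to the line.

Emit:
send_rows(motion=[[0.7, 0, 0, 0, 0, 0.005, 50], [0.7, 0, 0, 0, 0, 0.005, 50], [0.7, 0, 0, 0, 0, 0.005, 50], [0.7, 0, 0, 0, 0, 0.005, 50], [0.7, 0, 0, 0, 0, 0.005, 50], [0.7, 0, 0, 0, 0, 0.005, 50], [0.7, 0, 0, 0, 0, 0.005, 50], [0.7, 0, 0, 0, 0, 0.005, 50], [0.7, 0, 0, 0, 0, 0.005, 50], [0.7, 0, 0, 0, 0, 0.005, 50], [0.7, 0, 0, 0, 0, 0, 50], [0.7, 0, 0, 0, 0, 0, 50], [0.7, 0, 0, 0, 0, 0, 50], [0.7, 0, 0, 0, 0, 0, 50], [0.7, 0, 0, 0, 0, 0, 50], [0.6, 0, 0, 0, 0, 0, 50], [0.5, 0, 0, 0, 0, 0, 50], [0, 0, 0, 0, 0, 0, 50]])

```text
time_s: 17.15
position: [0.6003, 0.1477, 0.0295]
eef_rot: [0.999, 0.049, 0.001, -0.0]
force: [0.2, 0.4, 0.5]
grip_width: 0.0428
```

```bash
python3 m.py 8
```

```text
[0.60034951 0.14769716 0.02954641] [0.15246913 0.44476008 0.51111857]
scene L ((0.6634337306022644, 0.15374626219272614), (0.11950664222240448, 0.1109294667840004), 5.197756290435791) 1334 [[0.611, 0.099, 0.062], [0.723, 0.211, 0.072]]
scene R ((0.5475626587867737, -0.057404227554798126), (0.11171907931566238, 0.11405586451292038), 1.2615269422531128) 827 [[0.494, -0.11, 0.061], [0.602, -0.002, 0.073]]
side L ((0.6660783290863037, 0.15472744405269623), (0.10958313941955566, 0.11529821902513504), 6.320969104766846) 1201 [[0.609, 0.104, 0.061], [0.72, 0.212, 0.072]]
side R ((0.5456541180610657, -0.056400492787361145), (0.11016402393579483, 0.1175202801823616), 4.280410289764404) 918 [[0.492, -0.109, 0.061], [0.6, -0.001, 0.072]]
```

View pics/scene8.png

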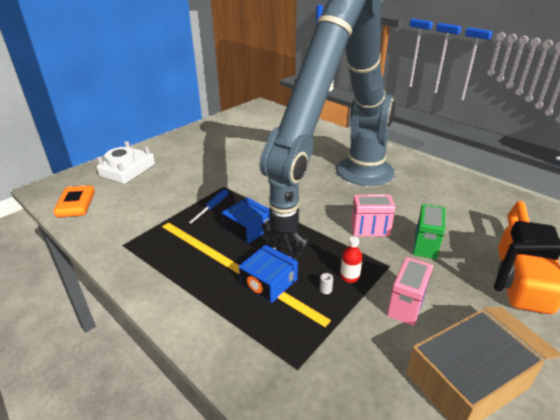

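View pics/side8.png

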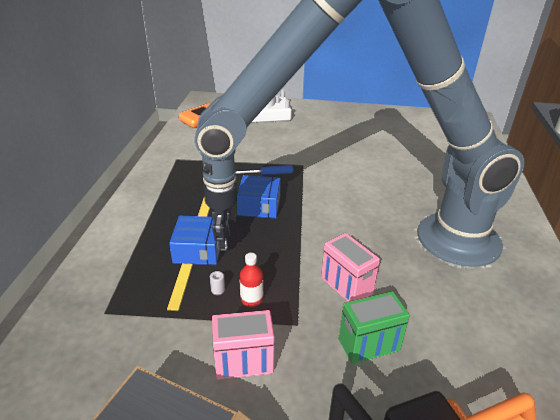

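The crate lies over the line: stamped end about 37 mm beyond its centre line, lid about 73 mm before it. Retreat.

Emit:
send_rows(motion=[[-1.5, 0, 0, 0, 0, 0, 50], [-1.5, 0, 0, 0, 0, 0, 50], [0, 0, -4, 0, 0, 0, 50], [0, 0, -4, 0, 0, 0, 50], [0, 0, -4, 0, 0, 0, 50], [0, 0, -4, 0, 0, 0, 50], [-2, 0, -3, 0, 0, 0, 50], [-2, 0, -2, 0, 0, 0, 50], [-2, 0, 0, 0, 0, 0, 50], [0, 0, 0, 0, 0, 0, 50], [0, 0, 0, 0, 0, 0, 50]])

```text
time_s: 18.62
position: [0.5096, 0.1387, 0.2392]
eef_rot: [0.999, 0.049, 0.0, -0.0]
force: [-0.7, -0.7, 0.1]
grip_width: 0.0427
```

```bash
python3 m.py 9; python3 - <<'E'
from h import *
for c in ['scene','side']:
    for l in ['screwdriver','oil_bottle','socket','crate_stamped','crate_plain']: print(c,l,manip.boxes_of(c,l)[:2])
E
```

```text
[0.50958217 0.13868055 0.23917099] [-0.69911866 -0.6952785   0.05072264]
scene L ((0.6659771203994751, 0.15385836362838745), (0.11360488831996918, 0.11134397238492966), 5.523087501525879) 1330 [[0.612, 0.099, 0.061], [0.724, 0.211, 0.072]]
scene R ((0.5463780760765076, -0.05663226917386055), (0.11367272585630417, 0.11386343836784363), 1.8624848127365112) 852 [[0.493, -0.111, 0.061], [0.602, -0.001, 0.072]]
side L ((0.6660012602806091, 0.15533097088336945), (0.1104518324136734, 0.11412446945905685), 5.994251251220703) 1349 [[0.609, 0.103, 0.061], [0.72, 0.213, 0.072]]
side R ((0.5465856194496155, -0.05668088048696518), (0.11097801476716995, 0.11550445109605789), 1.372671365737915) 916 [[0.492, -0.11, 0.061], [0.6, -0.001, 0.072]]
scene screwdriver [{'xyz': [0.5368, -0.2263, 0.0201], 'conf': 0.7}]
scene oil_bottle [{'xyz': [0.5141, 0.3095, 0.0672], 'conf': 0.57}, {'xyz': [0.6844, 0.1755, 0.0648], 'conf': 0.36}]
scene socket [{'xyz': [0.592, 0.2864, 0.0369], 'conf': 0.59}]
scene crate_stamped [{'xyz': [0.2846, 0.3953, 0.0908], 'conf': 0.87}, {'xyz': [0.5301, 0.4669, 0.1036], 'conf': 0.87}]
scene crate_plain [{'xyz': [0.562, -0.0334, 0.0666], 'conf': 0.63}, {'xyz': [0.6875, 0.1252, 0.0032], 'conf': 0.4}]
side screwdriver [{'xyz': [0.522, -0.2274, 0.0227], 'conf': 0.57}, {'xyz': [0.6573, 0.1931, 0.0705], 'conf': 0.36}]
side oil_bottle [{'xyz': [0.5006, 0.3191, 0.0719], 'conf': 0.73}]
side socket [{'xyz': [0.5874, 0.2922, 0.0359], 'conf': 0.86}]
side crate_stamped [{'xyz': [0.2908, 0.245, 0.0848], 'conf': 0.96}, {'xyz': [0.6561, 0.1918, 0.0728], 'conf': 0.94}]
side crate_plain [{'xyz': [0.5373, -0.0095, 0.074], 'conf': 0.63}]
```

View pics/scene9.png

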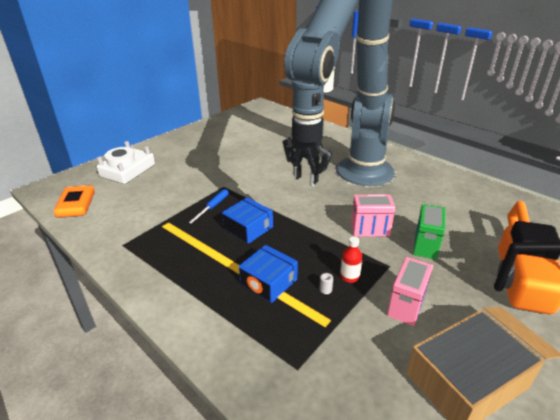

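View pics/side9.png

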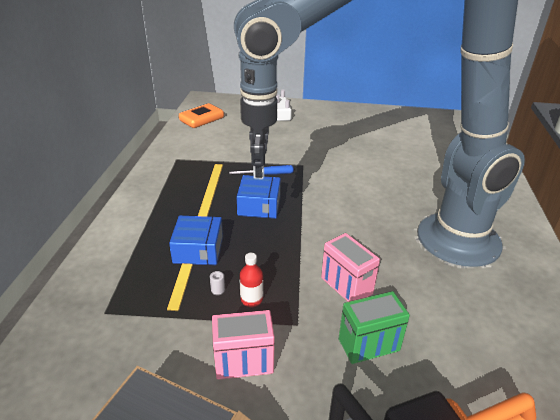

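The stamped crate lies across the line, with the stamp at scene (254,284). The plain one lies before it at (248,220). The bystanders are unmoved and the gripper is clear of everything.

```bash
python3 -c "
from station import manip
print(manip.close_job())"
```

```text
the job is handed in; nothing more can be done
None
```

The job is done and handed in after about 19 s. I tipped the left crate and then the right one towards the robot. The left one showed the orange stamp, so I pushed it along the mat, underside first, until it lay across the line.

- **Stamped crate:** its stamped end is about 37 mm beyond the line's centre line and its lid about 73 mm before it. It is square to the line within about 1°.
- **Plain crate:** it lies on its side about 10 cm before the line and did not move during the push.
- **Bystanders:** the oil bottle and socket read the same as at the start, within measuring error. The scene camera put the screwdriver about 10 mm from its first reading. The side camera showed it within 3 mm, and the gripper was never near it, so I take that as detector error.
- **Forces:** the readings I took, mostly at the ends of moves, were all under 4 N. I did not record the peaks in between.

In the last check the networks gave some false second hits, such as "oil bottle" and "screwdriver" on the stamped crate. I discarded these against the pictures.

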